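# Find the full screw tin and put it in the caddy

### The job

Three identical shut tins stand on the bench: one is full of screws, the other two are empty. Find the full one by lifting and feeling the weight, and set it down upright, without dropping it, in the large round seat of the plywood caddy. Leave the two empty tins standing upright on the bench top.

Things in the scene. Friction and masses are not known exactly. Their poses are not given: they have to be found in the camera images.
- tin_a_center (a point): centre (40 mm above its underside) of one of three identical shut aluminium tins: upright plain cylinder 50 mm across, 80 mm tall, steel screw lid (does not come off) as wide as the body; z is its axis, up. One of the three tins is full of screws and weighs about 0.55 kg, the other two are empty and weigh about 0.07 kg each; they look the same, any of them may be the full one
- tin_b_center (a point): centre (40 mm above its underside) of one of three identical shut aluminium tins: upright plain cylinder 50 mm across, 80 mm tall, steel screw lid (does not come off) as wide as the body; z is its axis, up. One of the three tins is full of screws and weighs about 0.55 kg, the other two are empty and weigh about 0.07 kg each; they look the same, any of them may be the full one
- tin_c_center (a point): centre (40 mm above its underside) of one of three identical shut aluminium tins: upright plain cylinder 50 mm across, 80 mm tall, steel screw lid (does not come off) as wide as the body; z is its axis, up. One of the three tins is full of screws and weighs about 0.55 kg, the other two are empty and weigh about 0.07 kg each; they look the same, any of them may be the full one
- seat (a point): centre of the floor of the large round seat (recess) in the caddy, a fixed plywood block 120x120 mm and 25 mm high on the bench. The seat is 82 mm wide and 15 mm deep, its floor 10 mm above the bench; a tin fits in with 16 mm to spare all round and then has its centre 40 mm above this point. z is up; three small bit holes lie along the caddy edge on the +x side of the seat
Things that resemble listed ones, but are neither listed nor needed, are in the scene too. What is shaped like the part that bears tin_b_center but yellow is not meant.

How it is judged:
At the end, for the whole second after the job is handed in: The full tin (it presses on the caddy with over 3 N, which an empty one cannot) stands upright within 6 degrees, fully down in the round seat (axis within 20 mm of its centre, height within 6 mm); the two empty tins stand upright within 8 degrees on the bench top (height within 6 to 8 mm) (((horizontal distance between tin_a_center and seat below 0.02 m and z of tin_a_center in the frame of seat between 0.034 and 0.046 m and angle between tin_a_center's own z axis and vertical below 0.1 rad and contact force between tin_a and caddy above 3 N and angle between each of tin_b_center, tin_c_center's own z axis and vertical below 0.15 rad and height (world z) of tin_b_center between 0.032 and 0.046 m and height (world z) of tin_c_center between 0.032 and 0.046 m) or (horizontal distance between tin_b_center and seat below 0.02 m and z of tin_b_center in the frame of seat between 0.034 and 0.046 m and angle between tin_b_center's own z axis and vertical below 0.1 rad and contact force between tin_b and caddy above 3 N and angle between each of tin_a_center, tin_c_center's own z axis and vertical below 0.15 rad and height (world z) of tin_a_center between 0.032 and 0.046 m and height (world z) of tin_c_center between 0.032 and 0.046 m) or (horizontal distance between tin_c_center and seat below 0.02 m and z of tin_c_center in the frame of seat between 0.034 and 0.046 m and angle between tin_c_center's own z axis and vertical below 0.1 rad and contact force between tin_c and caddy above 3 N and angle between each of tin_a_center, tin_b_center's own z axis and vertical below 0.15 rad and height (world z) of tin_a_center between 0.032 and 0.046 m and height (world z) of tin_b_center between 0.032 and 0.046 m))); the robot touches nothing.
It fails at once if a tin is dropped into the seat from more than about 25 mm ((contact force between anything else and tin_a below 0.01 N and linear speed of tin_a above 0.3 m/s and z of tin_a_center in the frame of seat above 0.055 m and horizontal distance between tin_a_center and seat below 0.06 m) or (contact force between anything else and tin_b below 0.01 N and linear speed of tin_b above 0.3 m/s and z of tin_b_center in the frame of seat above 0.055 m and horizontal distance between tin_b_center and seat below 0.06 m) or (contact force between anything else and tin_c below 0.01 N and linear speed of tin_c above 0.3 m/s and z of tin_c_center in the frame of seat above 0.055 m and horizontal distance between tin_c_center and seat below 0.06 m)).
It also fails if it takes over 69 s, if anything falls off the work surface, if the arm or the gripper's body presses on something with over 40 N, if the wrist force passes 120 N, or if a joint passes its speed limit or range.

### The arm

A 6-joint arm with a two-finger parallel gripper is mounted at the origin on a cart in front of the work surface, level with it; the furniture and walls round the work are solid. World frame = base frame: x ahead of the robot, y to its left, z up, the work surface at z = 0. Lengths are in m, angles in rad, forces in N, time in s.
With the tool pointing down it reaches from about 0.275 to 0.825 m from the base axis. Payload 4.9 kg.
Tool frame: the origin (TCP) lies midway between the tips of the shut fingers; the grasp point (between the pads) lies 19 mm behind it (bot.grip_depth is the distance from the TCP to the grasp point, in m); z points along the fingers, y is the line along which they close (so a half turn about z gives the same grasp; the last joint's range is limited). The gripper opens to 85 mm and grips with 20 to 120 N. Pads are 22 mm wide; open, the fingers measure 114 mm over their backs; the gripper's body (76 mm by 85 mm) begins 54 mm behind the grasp point. The pads swing forward as they close: fully open they stand 13 mm farther back than shut.
Start: joints at [-1.251, 0.326, -0.193, 1.052, 0, 1.437], TCP at [0.241, -0.494, 0.231] pointing down, gripper open.
Joint ranges: [-2.65, 2.65], [-0.97, 1.79], [-1.3, 1.35], [-1.93, 2.1], [-1.47, 1.37], [-3.14, 3.14]. Speed limits (rad/s): [2.57, 2.57, 3.14, 3.14, 3.14, 3.14].

### API

Orientations are given as a unit quaternion [w, x, y, z].
In Python, from cell import bot gives the robot as it stands. Calls block until the motion is done:
- bot.move_pose(position, orientation): joint-space move of the TCP to a pose.
- bot.move_linear(position, speed=0.15, rotation=None, until_force=None): straight line of the TCP; rotation=None keeps the orientation; speed is the mean speed in m/s. With until_force (N) it stops when the force on the tool has changed by that much, and returns True; else False.
- bot.goto_joints(angles): joint-space move.
- bot.set_gripper(opening, grasp_force=None): opening from 0.0 (shut) to 1.0 (fully open); grasp_force is the grip in N (None keeps the last); returns when the fingers have stopped.
- bot.wait(seconds).
- bot.solve_ik(position, orientation): joint angles nearest the present ones, or None.
- bot.camera(name): name is "scene" or "side" or "wrist"; returns the picture (480x640x3 uint8, red, green, blue); there is no depth.
- bot.calibration(name): a dict with "mtx" (3x3 intrinsics, pixels), "extrinsics" (4x4, takes a point from world to camera coordinates); the wrist camera has in their place "hand_eye" (4x4, takes a point from camera to tool coordinates, whose origin is the TCP and whose axes are the flange's). Camera axes: x right, y down, z forward; pixel columns grow to the right and rows downward; lengths in m; the calibration is good to about 2 mm. A picture is of the moment at which its call begins: read the wrist's pose just before it. calibration takes no time and is no camera call.
A pose or a line that the arm cannot do raises bot.PlanningError and nothing moves.
- bot.close_job(): hands the job in; it is judged then, once.
Trained networks look in the newest picture that a camera, given by its name, has taken for a name from the list of things; names that differ only in an ending like _2 or _b are one class to them, and where a whole thing is asked for, a point or a joint stands for the part that bears it (a point fixed in the world has none). Each returns a list of dicts, best first, with "confidence" (0 to 1); they miss things now and then, are a little off and sometimes report something else, mostly with a low value. They report only what shows in the picture. A call takes as long as a camera call. They do not tell look-alikes from the thing itself.
- bot.search_frame(camera, thing): "bbox" ([left, top, width, height] in pixels, round what is visible of it).
Readings, each from a call of its own:
- bot.read_clock(): time.
- bot.read_joint_positions(): joint angles.
- bot.read_joint_vel(): joint speeds.
- bot.read_joint_efforts(): joint torques, N m.
- bot.read_position(): TCP position.
- bot.read_tool_rot(): TCP orientation.
- bot.read_ft_force(): force on the tool from outside, world axes, zero at the start.
- bot.read_moment(): the same for the moment, N m.
- bot.read_gripper_width(): opening from 0.0 (shut) to 1.0 (fully open).
- bot.read_finger_force(): force on a finger pad.
Only numpy, scipy, OpenCV 4.12 (cv2) and the standard library are available. Lean on these libraries where they do the work, as an engineer would, in place of code of your own. Each camera call takes 0.05 s, during which the arm holds its last target. There are 200 camera calls.

## Working session

There is one attempt and no reset: what is moved stays moved. The work goes in short steps, each a Python script; the robot and the scene stay as the last script left them, time stands still between calls to the robot, and variables do not carry over. Pictures are saved under pics/ and viewed, at most 10 in all, crops included, and the job is handed in when it is done.

```bash
mkdir -p pics
python3 - <<'E'
from cell import bot
import cv2
import numpy as np
ims=[]
for c in("scene","side"):
    im=bot.camera(c); cv2.imwrite(f"pics/{c}.png",im[:,:,::-1])
    for t in("tin_a_center","seat"):
        print(c,t,[(d["bbox"],round(d["confidence"],2)) for d in bot.search_frame(c,t)])
    k=bot.calibration(c); print(np.round(k["mtx"],1).tolist(),np.round(k["extrinsics"],3).tolist())
print(bot.calibration("wrist"),bot.read_tool_rot(),bot.read_clock())
E
```

```text
scene tin_a_center [([327.2, 224.6, 25.8, 50.7], 0.73)]
scene seat [([247.0, 164.6, 78.5, 59.9], 0.97)]
[[461.3, 0.0, 316.1], [0.0, 461.3, 236.6], [0.0, 0.0, 1.0]] [[-0.875, -0.483, 0.018, 0.457], [-0.397, 0.697, -0.597, 0.215], [0.276, -0.53, -0.802, 0.761], [0.0, 0.0, 0.0, 1.0]]
side tin_a_center [([324.5, 233.7, 33.7, 52.9], 0.81)]
side seat [([210.8, 215.8, 70.4, 47.1], 0.59)]
[[488.4, 0.0, 319.7], [0.0, 488.4, 235.1], [0.0, 0.0, 1.0]] [[-0.999, -0.026, 0.023, 0.495], [-0.034, 0.581, -0.813, 0.079], [0.008, -0.814, -0.581, 0.873], [0.0, 0.0, 0.0, 1.0]]
{'mtx': array([[341.71672398,   0.        , 317.19756307],
       [  0.        , 341.71672398, 234.13705872],
       [  0.        ,   0.        ,   1.        ]]), 'hand_eye': array([[-2.32281286e-04, -9.45978145e-01, -3.24230312e-01,
         8.28175612e-02],
       [ 9.99999865e-01, -6.91503856e-05, -5.14654228e-04,
        -1.09417598e-03],
       [ 4.64431001e-04, -3.24230388e-01,  9.45978033e-01,
        -1.42879607e-01],
       [ 0.00000000e+00,  0.00000000e+00,  0.00000000e+00,
         1.00000000e+00]])} [-3.01268599e-04  9.74374259e-01  2.24932685e-01 -1.43372993e-05] 0.3
```

View pics/scene.png

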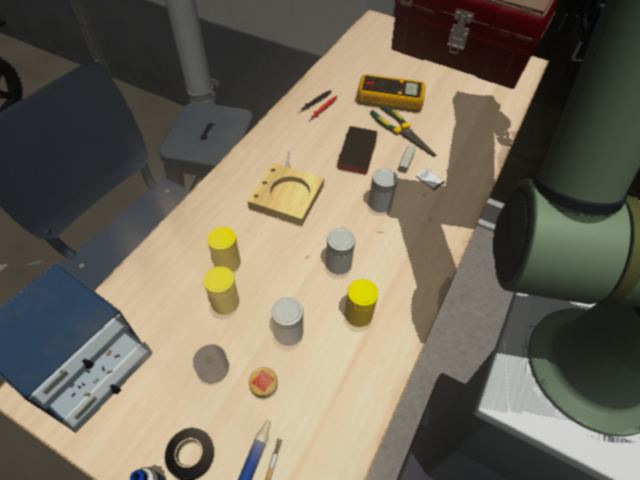

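View pics/side.png

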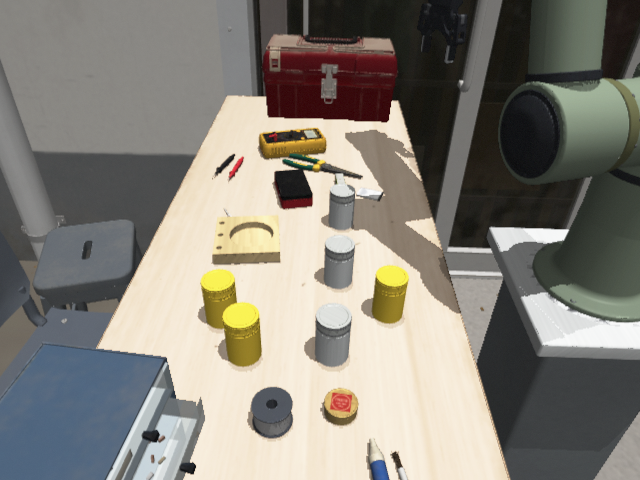

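The scene view shows three grey tins at (382,190), (340,250) and (288,320). The things that could be mistaken for them are the yellow tins at (224,250), (222,290) and (362,303), the grey spool at (210,363) and the small yellow box at (263,382). I choose the three grey ones. The caddy seat is at about (292,188).

```bash
cat > h.py <<'E'
from cell import bot
import cv2, numpy as np
def ray(c,uv,z,T=None):
    k=bot.calibration(c)
    if T is None: T=np.linalg.inv(k["extrinsics"])
    d=T[:3,:3]@np.linalg.solve(k["mtx"],[*uv,1.]); o=T[:3,3]
    return o+d*(z-o[2])/d[2]
def proj(c,p,T=None):
    k=bot.calibration(c); E=k["extrinsics"] if T is None else np.linalg.inv(T)
    q=k["mtx"]@(E[:3,:3]@np.asarray(p)+E[:3,3]); return q[:2]/q[2]
def wristT():
    from scipy.spatial.transform import Rotation as R
    q=bot.read_tool_rot(); T=np.eye(4); T[:3,:3]=R.from_quat(np.r_[q[1:],q[0]]).as_matrix(); T[:3,3]=bot.read_position()
    return T@bot.calibration("wrist")["hand_eye"]
E
python3 - <<'E'
from h import *
S=[(383,177),(341,239),(288,307)];D=[(342,190),(339,243),(333,315)]
for s,d in zip(S,D): print(ray("scene",s,.08).round(3),ray("side",d,.08).round(3))
print("seat",ray("scene",(292,187),.025).round(3),ray("side",(251,231),.025).round(3))
im=cv2.imread("pics/scene.png")[140:350,235:415]; cv2.imwrite("pics/crop.png",cv2.resize(im,None,fx=2.8,fy=2.8,interpolation=cv2.INTER_CUBIC))
E
```

```text
[ 0.456 -0.147  0.08 ] [ 0.457 -0.149  0.08 ]
[0.459 0.027 0.08 ] [0.464 0.025 0.08 ]
[0.471 0.188 0.08 ] [0.474 0.193 0.08 ]
seat [ 0.624 -0.079  0.025] [ 0.628 -0.078  0.025]
```

View pics/crop.png

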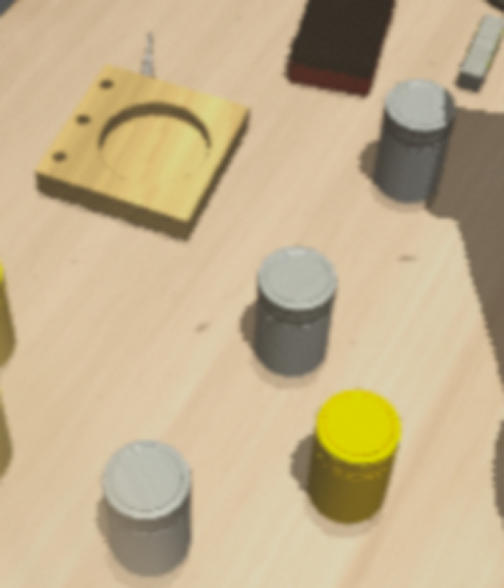

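The crop confirms three plain grey tins with screw lids. The seat rim centre is near crop pixel (155,145), which is about (290,191) in the scene image. Next I take one wrist look over the caddy, then weigh the first tin.

Run:
```python
from h import *
bot.move_pose([0.56,-0.09,0.27],[0,1,0,0]); print(bot.read_joint_positions())
T=wristT(); im=bot.camera("wrist")[:,:,::-1].copy()
for t in("seat","tin_a_center"): print(t,[(d["bbox"],round(d["confidence"],2)) for d in bot.search_frame("wrist",t)])
np.save("T.npy",T)
cv2.imwrite("pics/w1.png",im)
for p in[(.626,-.078,.025),(.457,-.148,.08),(.462,.026,.08)]: print(proj("wrist",p,T))
print(bot.read_clock(),bot.read_ft_force())
```

```text
[-2.90739166e-01  3.36744708e-01 -7.75793817e-02  1.15655576e+00
 -3.35471586e-04  2.85187575e+00]
seat [([236.3, 60.3, 126.4, 125.4], 0.91)]
tin_a_center [([185.8, 246.4, 61.9, 67.5], 0.82)]
[306.01324026 132.69844421]
[370.11101122 295.35250271]
[211.049671   291.49089498]
2.325 [ 0.33979281  0.33349951 -0.17417145]
```

View pics/w1.png

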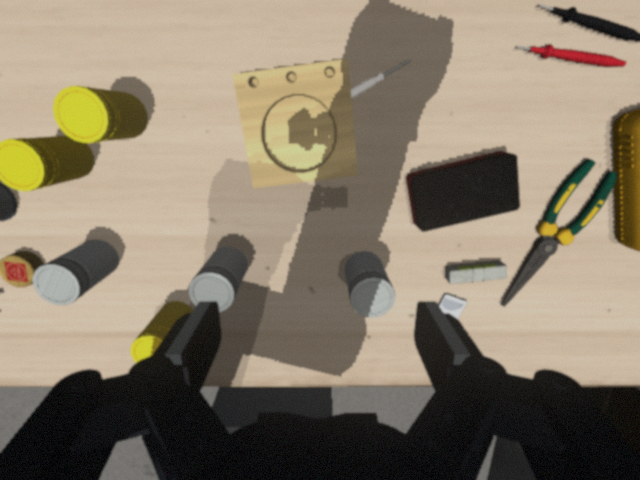

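The wrist view shows the seat rim centred near (299,132), with lids at (372,296), (212,292) and (58,284), all close to the predictions. I'll use the flipped yaw because of joint 6's range.

```bash
cat >> h.py <<'E'
Q=[0,0,1,0]
def weigh(x,y):
    bot.set_gripper(1.0)
    bot.move_pose([x,y,0.16],Q); bot.move_linear([x,y,0.031],speed=0.12)
    bot.wait(.2); f0=np.array(bot.read_ft_force())
    bot.set_gripper(0.0,grasp_force=50); bot.wait(.1)
    w=bot.read_gripper_width()
    bot.move_linear([x,y,0.09],speed=0.08); bot.wait(.4)
    f=np.array(bot.read_ft_force())-f0
    print("width",w,"pad",bot.read_finger_force(),"dF",f.round(2),"t",bot.read_clock()); return f[2]
def setback(x,y):
    print("contact",bot.move_linear([x,y,0.030],speed=0.04,until_force=4),bot.read_position())
    bot.set_gripper(1.0); bot.move_linear([x,y,0.16],speed=0.15)
E
python3 - <<'E'
from h import *
T=np.load("T.npy")
print("seat",ray("wrist",(299,132),.025,T).round(4))
P=[ray("wrist",p,.08,T)[:2] for p in((372,296),(212,292),(58,284))]
G=np.array([(.4565,-.148),(.4615,.026),(.4725,.1905)])
print(np.round(P,4)); P=(np.array(P)+G)/2; np.save("P.npy",P)
weigh(*P[0])
E
```

```text
seat [ 0.6267 -0.0704  0.025 ]
[[ 0.4562 -0.1501]
 [ 0.4614  0.025 ]
 [ 0.4713  0.1909]]
width 0.5730716209935052 pad 51.63776099681854 dF [-0.73  0.81 -0.35] t 8.5833
```

Tin 1 changes the force by only 0.35 N, so it is empty. I set it back and weigh the next ones.

Run:
```python
from h import *
P=np.load("P.npy"); setback(*P[0])
for i in(1,2):
    if weigh(*P[i])<-3: print("FULL",i); break
    setback(*P[i])
```

```text
contact True [ 0.45617225 -0.14896942  0.03138557]
width 0.574000508224938 pad 51.64875626564026 dF [-0.41  1.04 -1.31] t 15.6167
contact True [0.46126936 0.02553949 0.03138658]
width 0.5717479178068439 pad 52.55443453788757 dF [ 0.08  1.1  -5.07] t 22.6083
FULL 2
```

Tin 3 reads −5.07 N, so it is the full one. Now I place it in the seat.

Run:
```python
from h import *
P=np.load("P.npy"); x,y=.626,-.073
bot.move_linear([*P[2],0.17],speed=0.15)
bot.move_linear([x,y,0.17],speed=0.15)
bot.move_linear([x,y,0.065],speed=0.1)
bot.wait(.3)
for c in("scene","side"):
    a=bot.camera(c)[:,:,::-1]; u,v=proj(c,[x,y,.04]).astype(int)
    cv2.imwrite(f"pics/{c}_p.png",cv2.resize(a[max(v-70,0):v+70,u-90:u+90],None,fx=2.2,fy=2.2))
cv2.imwrite("pics/pl.png",np.hstack([cv2.imread("pics/scene_p.png"),cv2.imread("pics/side_p.png")]))
print(bot.read_ft_force(),bot.read_gripper_width(),bot.read_clock())
```

```text
[-0.17910095  0.36144126 -5.68953403] 0.5761556148929019 27.075
```

View pics/pl.png

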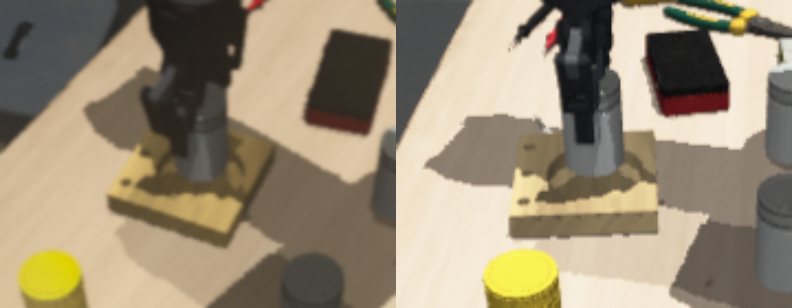

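Both views show the tin upright over the seat, just above the rim and roughly centred: about (203,170) in the left crop and (594,165) in the right. I lower it, release, retreat and check.

Run:
```python
from h import *
x,y=.626,-.073
print(bot.move_linear([x,y,0.0385],speed=0.03,until_force=3),bot.read_position(),bot.read_ft_force())
bot.wait(.2); z=bot.read_position()[2]
if z<.046:
    bot.set_gripper(1.0); bot.move_linear([x,y,0.20],speed=0.12)
    bot.move_pose([0.40,-0.3,0.27],Q)
    a=[bot.camera(c)[:,:,::-1] for c in("scene","side")]
    cv2.imwrite("pics/fin.png",np.hstack([a[0][130:370,200:440],a[1][150:390,200:440]]))
    for c,im in zip(("scene","side"),a): print(c,proj(c,[x,y,.09]), proj(c,[x,y,.01]))
print(bot.read_clock())
```

```text
True [ 0.6255613  -0.07288534  0.04156439] [-0.96694307  0.21706744  4.06633372]
scene [288.61596757 165.94801157] [289.75684547 193.49793776]
side [249.80252378 203.4199206 ] [252.32608828 239.10653293]
31.2917
```

```bash
python3 -c "
import cv2;a=cv2.imread('pics/fin.png');cv2.imwrite('pics/fin2.png',cv2.resize(a,None,fx=1.66,fy=1.66))"
```

```text
(no output)
```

View pics/fin2.png

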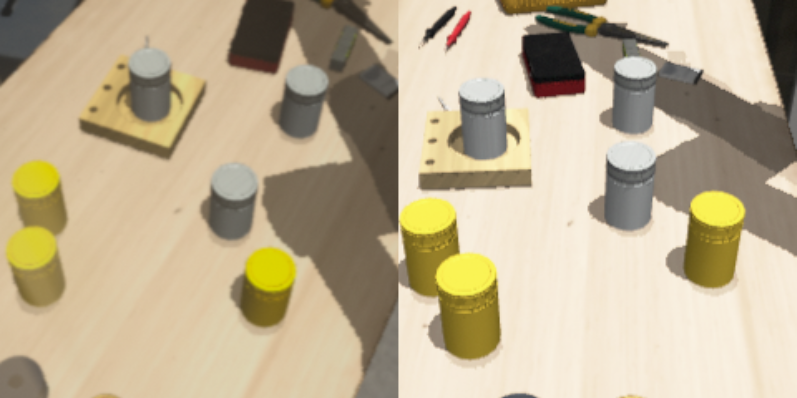

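The full tin stands upright in the seat, with its lid at (150,62) in the left view and (482,90) in the right. Contact came at TCP z 0.0416, the height expected for a tin on the seat floor. Both empty tins stand upright on the bench.

```bash
python3 -c "
from cell import bot
print(bot.close_job())"
```

```text
the job is handed in; nothing more can be done
None
```

I handed the job in at about 31 s: the full tin (about 5 N when lifted) stands upright in the round seat, and the two empty tins stand upright on the bench; the hand-in returned no verdict.

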